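Top up the tray pile and send the carrier to the next station

ROBOT

A 6-joint arm with a two-finger parallel gripper is mounted at the origin on the work surface. World frame = base frame: x ahead of the robot, y to its left, z up, the work surface at z = 0. Lengths are in m, angles in rad, forces in N, time in s.
With the tool pointing down it reaches from about 0.3 to 0.75 m from the base axis. Payload 8.5 kg.
Tool frame: the origin (TCP) lies between the finger pads; the fingertips stand 8 mm ahead of it and the grasp point (between the pads) lies 11 mm behind it; z points along the fingers, y is the line along which they close (so a half turn about z gives the same grasp; the last joint's range is limited). The gripper opens to 88 mm and grips with 3 to 60 N. Pads are 18 mm wide; open, the fingers measure 123 mm over their backs; the gripper's body (75 mm by 187 mm) begins 45 mm behind the grasp point.
Start: joints at [-1.376, 0.381, 1.297, -0, 1.464, -0.215], TCP at [0.219, -0.504, 0.247] pointing down, gripper open.
Joint ranges: [-3.11, 3.11], [-0.89, 2.33], [0.22, 2.48], [-1.42, 4.56], [0.17, 2.85], [-2.88, 2.88]. Speed limits (rad/s): [2.39, 2.39, 3.14, 3.14, 3.14, 3.14].

INTERFACE

Orientations are given as a 3x3 rotation matrix whose columns are the frame's x, y, z axes.
In Python, from workcell import ctrl, cams gives the robot as it stands.
- The arm moves only by the shell command python3 -m handwheel 'ROWS' [FORCE]. ROWS is JSON, a list of rows, each an object with "linear": the shift along the tool's x, y, z in cm, a list of three; "turn": the turn, a rotation vector about the tool's x, y, z in degrees, a list of three; "hand": the finger opening in cm, from 0 to 8.81. A call has 1 to 20 rows; each row is the pose to reach, as a shift and turn from the pose commanded when the call began, along the tool's axes at that moment; what a row does not reach only later rows make up. A row lasts 1/12 s, in which the tool goes at most 41.7 mm and 7.16 degrees, less where a joint would pass 70% of its speed; a pose out of reach is approached as far as the arm can. A call with a gripper value outside its range is refused whole. The fingers move at their own pace and stop on an object; FORCE is the grip in N (left out, the last holds). Time passes only in rows, so rows that repeat a pose let the fingers close. It gives the time, the measured TCP pose, the force, the opening and the grip force at its end, in the units of the state.
- ctrl.observe(): the state, without advancing time (a new reading comes with each control period).
- cams.get_image(name): name is "scene" or "top"; returns a dict with "color" (420x560x3 uint8, red, green, blue), "intrinsics" (3x3 intrinsics, pixels), "origin" and "rotation" of the camera in the world. Camera axes: x right, y down, z forward; pixel columns grow to the right and rows downward; lengths in m; the calibration is good to about 2 mm. A picture is of the moment at which its call begins. There is no depth.
- ctrl.close_job(): hands the job in; it is judged then, once.
The state is a dict: "clock": time; "qpos": joint angles; "joint_vel": joint speeds; "joint_efforts": joint torques, N m; "tool_pos": TCP position; "orientation": TCP orientation; "contact_force": force on the tool from outside, world axes, zero at the start; "wrist_torque": the same for the moment, N m; "finger_gap": finger opening in m; "grasp_force": force on a finger pad.
Only numpy, scipy, OpenCV 4.12 (cv2) and the standard library are available. Lean on these libraries where they do the work, as an engineer would, in place of code of your own. Each camera call takes 0.05 s, during which the arm holds its last target. There are 200 camera calls.

TASK

Lay the loose black tray squarely on top of the two trays piled on the carrier, long side along long side and edges flush, and let go of it. Then push the carrier along its rail to the next station, until the station's spring roller has dropped between the carrier's two side pins and holds it there, with the pile still square on the carrier. Leave the small square tray, the jar and the screwdriver where they are.

Things in the scene. Friction and masses are not known exactly. Their poses are not given: they have to be found in the camera images.
- tray_loose: The loose tray: flat black plastic plate 100 x 64 x 10 mm with 5 x 3 round grey marks, 0.12 kg, lying flat on the bench between robot and rail. Origin at the centre of its underside, x along the 100 mm side, z up.
- tray_middle: Upper of the two equal trays already piled on the carrier (100 x 64 x 10 mm). Origin at the centre of its underside, x along the 100 mm side. The loose tray goes on it, so its origin ends 10 mm above this one.
- tray_bottom: Lower of the two piled trays, lying on the carrier's deck, same size and axes. Origin at the centre of its underside.
- carrier: Aluminium carrier that slides along the rail (about 1 N). Origin on the rail's centre line at the rail's top (20 mm above the bench), midway along the carrier; +x is the push direction, towards the station, z up. Deck 150 (x) x 100 (y) mm, its top 21 mm above the origin. Push plate at the rear end, see point carrier_push; two steel pins on the +y edge, see point carrier_pins.
- carrier_nest (a point): Point on the deck's top where the pile's centre belongs: 12 mm ahead (+x) of the carrier's origin, 21 mm above it.
- carrier_push (a point): Centre of the rear face of the upright push plate at the carrier's -x end (the face to push on), 75 mm behind the carrier's origin, 45 mm above it. The plate is 6 mm thick, 70 mm wide and reaches from the deck to 66 mm above the carrier's origin; nothing stands behind it.
- carrier_pins (a point): Midpoint between the carrier's two upright steel detent pins, 10 mm in diameter, 18 mm apart along x, on its +y edge: 52 mm to +y of the carrier's origin, 20 mm above it.
- roller: The station's sprung grey roller, 16 mm in diameter, upright axis, 61 mm to +y of station_seat, 20 mm above it. Origin at its centre. It stands out, towards the rail, of a grey bracket on the far side of the rail (60 mm long, 66 mm high) and gives way 8 mm along +y.
- rail: Fixed aluminium rail 560 x 50 x 20 mm on the bench. Origin at the centre of its underside, x along its length in the push direction, with a 14 mm high stop at each end.
- station_seat (a point): Point on the rail's centre line, at the rail's top, where the carrier's origin is when seated at the station; x in the push direction, y towards the station's bracket. Passing a pin over the roller takes about 5 N; within about 8 mm of this point the roller draws the carrier in and holds it with about 4 N. Pushed too far, the carrier runs past and must be brought back.
- half_tray: Bystander: small square black tray 50 x 50 x 10 mm on the bench. Origin at the centre of its underside.
- jar: Bystander: closed jar, 52 mm in diameter, 75 mm high. Origin at the centre of its underside.
- screwdriver: Bystander: screwdriver 170 mm long lying on the bench, along its x, handle to -x, up to 30 mm high. Origin near its middle, on the bench.

How it is judged:
By the outcome, as a careful person would: the job done as asked, in the order asked, and still so for the second after the job is handed in, with the robot touching nothing.
It also fails if it takes over 54 s, if anything falls off the work surface, if the arm or the gripper's body presses on something with over 40 N, if the wrist force passes 120 N, or if a joint passes its speed limit or range.

## Working session

There is one attempt and no reset: what is moved stays moved. The work goes in short steps, Python scripts to look and compute and a shell command to move; the robot and the scene stay as the last step left them, time stands still between calls to the robot, and variables do not carry over. Pictures are saved under pics/ and viewed, at most 10 in all, crops included, and the job is handed in when it is done.

```bash
mkdir -p pics; ls; python3 - <<'E'
from workcell import ctrl,cams
import cv2,numpy as np,pickle
s=ctrl.observe();print({k:np.round(v,3).tolist() for k,v in s.items()})
d={n:cams.get_image(n) for n in("scene","top")}
pickle.dump(d,open("c.pkl","wb"))
for n,i in d.items():
    cv2.imwrite(f"pics/{n}0.png",i["color"][:,:,::-1]);print(n,i["intrinsics"].round(1).tolist(),i["origin"],i["rotation"].round(3).tolist())
E
```

```text
pics
{'clock': 0.0, 'qpos': [-1.376, 0.381, 1.298, 0.0, 1.464, -0.215], 'joint_vel': [-0.001, -0.002, 0.002, -0.0, 0.001, 0.0], 'joint_efforts': [-0.0, -43.793, -22.456, 0.071, 0.035, -0.0], 'tool_pos': [0.219, -0.504, 0.246], 'orientation': [[0.917, 0.398, -0.0], [0.398, -0.917, 0.001], [0.0, -0.001, -1.0]], 'contact_force': [0.362, -0.75, -0.323], 'wrist_torque': [-0.029, 0.012, 0.053], 'grasp_force': 0.0, 'finger_gap': 0.088}
scene [[428.8, 0.0, 282.8], [0.0, 428.8, 209.8], [0.0, 0.0, 1.0]] [1.18887035 0.24224198 0.72177138] [[-0.375, 0.631, -0.678], [0.927, 0.243, -0.286], [-0.016, -0.736, -0.677]]
top [[501.5, 0.0, 280.6], [0.0, 501.5, 212.5], [0.0, 0.0, 1.0]] [ 0.30125261 -0.04773794  1.12829691] [[0.12, -0.971, 0.207], [-0.993, -0.116, 0.032], [-0.007, -0.209, -0.978]]
```

View pics/top0.png

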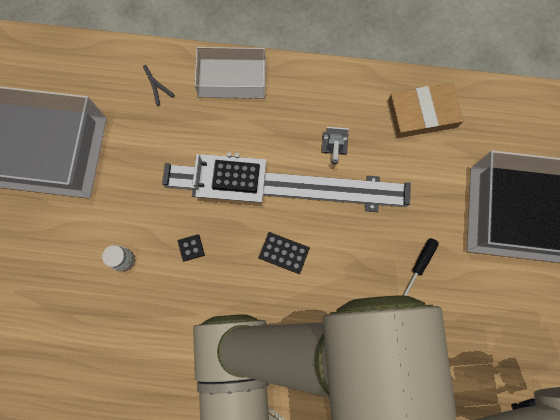

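View pics/scene0.png

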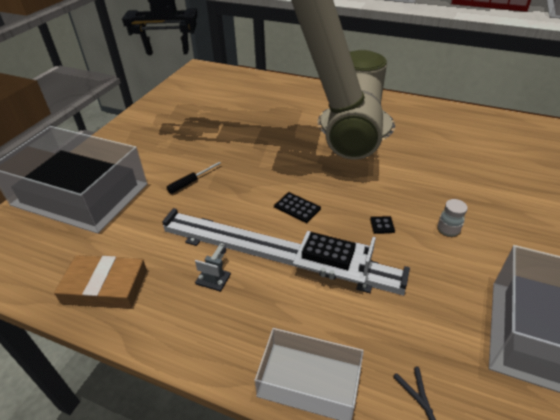

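The top view shows the loose tray at about (284,252), the piled trays at (236,176) on the carrier, the push plate at (200,178), the roller at about (336,160) and the rail running from (167,175) to (408,192). The scene view shows the same items: loose tray (297,207), pile (329,250).

```bash
cat > h.py <<'E'
import cv2,numpy as np
def ray(i,px):
    px=np.atleast_2d(np.asarray(px,float)); K=i["intrinsics"]
    d=np.c_[(px-K[:2,2])/[K[0,0],K[1,1]],np.ones(len(px))]@np.array(i["rotation"]).T
    return np.array(i["origin"]),d
def plane(i,px,z):
    o,d=ray(i,px); return (o+d*((z-o[2])/d[:,2:]))[:,:2]
def proj(i,p):
    c=(np.atleast_2d(p)-i["origin"])@np.array(i["rotation"]); q=c@i["intrinsics"].T; return q[:,:2]/q[:,2:]
def marks(i,c,r,z,up=4):
    """tray at pixel c: grey mark centroids (world, at height z) and box of the black blob"""
    g=cv2.cvtColor(i["color"],cv2.COLOR_RGB2GRAY); x0,y0=int(c[0]-r),int(c[1]-r)
    p=cv2.resize(g[y0:y0+2*r,x0:x0+2*r],None,fx=up,fy=up,interpolation=cv2.INTER_CUBIC)
    m=(p<50).astype(np.uint8)
    cs,_=cv2.findContours(m,cv2.RETR_EXTERNAL,cv2.CHAIN_APPROX_NONE)
    b=min([k for k in cs if cv2.contourArea(k)>8*8*up*up],key=lambda k:-cv2.pointPolygonTest(k,(r*up,r*up),True))
    f=np.zeros_like(m);cv2.drawContours(f,[b],-1,1,-1)
    f=cv2.erode(f,np.ones((5,5)))
    n,_,st,ce=cv2.connectedComponentsWithStats(((p>=62)&(f>0)).astype(np.uint8),connectivity=4)
    ce=ce[1:][st[1:,4]>up*up*3]
    tp=lambda q:(np.asarray(q)+.5)/up-.5+[x0,y0]
    return plane(i,tp(ce),z), plane(i,tp(b[:,0]),z)
def pose(P):
    rc=cv2.minAreaRect(P.astype(np.float32)*1000);(cx,cy),(w,h),a=rc
    if w<h:a+=90;w,h=h,w
    a=(a+90)%180-90
    return np.round([cx,cy,w,h,a],1)
E
python3 - <<'E'
import pickle;from h import *
d=pickle.load(open("c.pkl","rb"))
for n,cs in (("top",((284,252),(236,176))),("scene",((297,207),(329,250)))):
    for c,z in zip(cs,(.01,.061)):
        M,B=marks(d[n],c,38,z); print(n,z,len(M),M.mean(0).round(4),pose(M),"box",pose(B))
i=d["top"]
for nm,px,z in (("railL",(163,174),.034),("railR",(409,193),.034),("roller",(336,160),.04),("pin",(234,155),.05),("plate",(196,177),.086)): print(nm,plane(i,px,z))
v=lambda im,x,y,w,h,f:cv2.resize(im["color"][y:y+h,x:x+w,::-1],None,fx=f,fy=f,interpolation=cv2.INTER_CUBIC)
a=v(i,150,120,266,100,3);b=v(d["scene"],155,180,266,100,3)
cv2.imwrite("pics/z.png",np.vstack([a,b])[:600])
E
```

```text
top 0.01 15 [ 0.4485 -0.0294] [448.5 -29.5  72.3  36.3  75.7] box [447.6 -29.7  98.7  64.1  75.8]
top 0.061 15 [0.5998 0.0969] [599.8  96.9  72.1  36.2 -88.8] box [596.9  95.5  98.4  67.5 -88.7]
scene 0.01 15 [ 0.4465 -0.0328] [446.6 -32.6  72.4  36.2  76. ] box [451.6 -30.8 102.2  68.3  75.1]
scene 0.061 15 [0.5974 0.0937] [597.4  93.6  72.3  36.2 -89.1] box [605.6  95.7  99.2  76.  -88. ]
railL [[0.58974877 0.26376845]]
railR [[ 0.61155151 -0.29327509]]
roller [[ 0.66732879 -0.12260932]]
pin [[0.64850896 0.10749273]]
plate [[0.57785267 0.17691911]]
```

View pics/z.png

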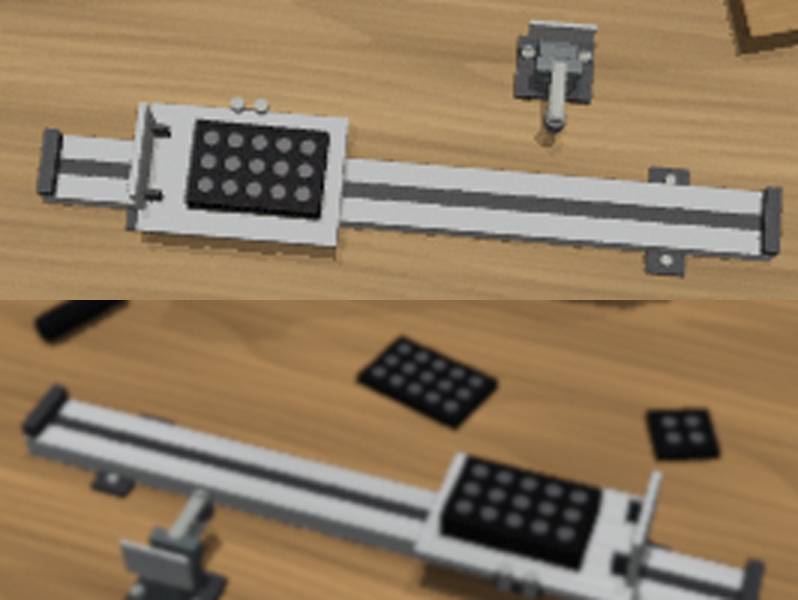

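The zoom shows pins at (237,103) and (261,105) and the roller tip at (555,120) in the top half, and the roller at (200,500) in the scene half. The mark masks are clean in both views. The next script works out the approach.

```bash
cat >> h.py <<'E'
def togo(s,p,yaw):
    R=np.array(s["orientation"]); a=np.radians(yaw)
    T=np.array([[np.cos(a),np.sin(a),0],[np.sin(a),-np.cos(a),0],[0,0,-1]])
    from scipy.spatial.transform import Rotation as Ro
    print("linear cm",(R.T@(np.array(p)-s["tool_pos"])*100).round(2),"turn",np.degrees(Ro.from_matrix(R.T@T).as_rotvec()).round(2))
def tri(i,a,j,b):
    o,d=ray(i,a);p,e=ray(j,b);A=np.c_[d[0],-e[0]];t=np.linalg.lstsq(A,p-o,rcond=None)[0]
    return (o+t[0]*d[0]+p+t[1]*e[0])/2, np.linalg.norm(o+t[0]*d[0]-p-t[1]*e[0])
E
python3 - <<'E'
import pickle;from h import *;from workcell import ctrl
d=pickle.load(open("c.pkl","rb"))
print(tri(d["top"],(335,160),d["scene"],(221.7,246.7)))
togo(ctrl.observe(),[.4475,-.031,.08],75.9)
# rail edges: dark centre slot line on plane .02
g=cv2.cvtColor(d["top"]["color"],cv2.COLOR_RGB2GRAY); P=[]
for x in range(275,362,2):
    y=np.arange(175,200); w=np.clip(150-g[175:200,x].astype(float),0,None)
    w[:5]=0; y0=184+(x-275)*.075; w[np.abs(y-y0)>6]=0
    P.append((x,(w*y).sum()/w.sum()))
W=plane(d["top"],P,.02); vx,vy,x0,y0=cv2.fitLine(W.astype(np.float32),cv2.DIST_HUBER,0,.01,.01).ravel()
print("rail",np.degrees(np.arctan2(-abs(vy),vx*(-np.sign(vy)))),x0,y0,np.std((W-[x0,y0])@[-vy,vx]))
E
```

```text
(array([ 0.66565596, -0.12094196,  0.04556783]), np.float64(0.0020841567395971775))
linear cm [ 39.8  -34.28  16.67] turn [-6.000e-02 -4.000e-02 -5.242e+01]
rail -87.90997 0.6052433 -0.08804612 0.00033943324198778147
```

```bash
python3 -m handwheel '[{"linear":[10,-8.5,4],"turn":[0,0,-13],"hand":8.8},{"linear":[10,-8.5,4],"turn":[0,0,-13],"hand":8.8},{"linear":[20,-17,8],"turn":[0,0,-26],"hand":8.8},{"linear":[20,-17,8],"turn":[0,0,-26],"hand":8.8},{"linear":[20,-17,8],"turn":[0,0,-26],"hand":8.8},{"linear":[30,-26,12],"turn":[0,0,-40],"hand":8.8},{"linear":[30,-26,12],"turn":[0,0,-40],"hand":8.8},{"linear":[39.8,-34.3,16.7],"turn":[0,0,-52.4],"hand":8.8},{"linear":[39.8,-34.3,16.7],"turn":[0,0,-52.4],"hand":8.8},{"linear":[39.8,-34.3,16.7],"turn":[0,0,-52.4],"hand":8.8},{"linear":[39.8,-34.3,16.7],"turn":[0,0,-52.4],"hand":8.8},{"linear":[39.8,-34.3,16.7],"turn":[0,0,-52.4],"hand":8.8},{"linear":[39.8,-34.3,16.7],"turn":[0,0,-52.4],"hand":8.8},{"linear":[39.8,-34.3,16.7],"turn":[0,0,-52.4],"hand":8.8},{"linear":[39.8,-34.3,16.7],"turn":[0,0,-52.4],"hand":8.8},{"linear":[39.8,-34.3,16.7],"turn":[0,0,-52.4],"hand":8.8},{"linear":[39.8,-34.3,16.7],"turn":[0,0,-52.4],"hand":8.8},{"linear":[39.8,-34.3,16.7],"turn":[0,0,-52.4],"hand":8.8},{"linear":[39.8,-34.3,16.7],"turn":[0,0,-52.4],"hand":8.8}]' 15
python3 - <<'E'
from h import *;from workcell import ctrl
togo(ctrl.observe(),[.4475,-.031,.0105],75.9)
E
```

```text
clock: 1.68
tool_pos: [0.4474, -0.0325, 0.0802]
orientation: [[0.246, 0.969, 0.001], [0.969, -0.246, -0.0], [-0.0, 0.001, -1.0]]
contact_force: [0.1, -0.2, -0.8]
finger_gap: 0.088
grasp_force: 0.0
linear cm [ 0.15 -0.03  6.97] turn [ 0.05  0.01 -0.15]
```

```bash
python3 -m handwheel '[{"linear":[0,0,2],"turn":[0,0,0],"hand":8.8},{"linear":[0,0,4],"turn":[0,0,0],"hand":8.8},{"linear":[0,0,5.5],"turn":[0,0,0],"hand":8.8},{"linear":[0,0,6.5],"turn":[0,0,0],"hand":8.8},{"linear":[0,0,6.95],"turn":[0,0,0],"hand":8.8},{"linear":[0,0,6.95],"turn":[0,0,0],"hand":8.8},{"linear":[0,0,6.95],"turn":[0,0,0],"hand":8.8}]' 
python3 - <<'E'
from h import *;from workcell import ctrl,cams
s=ctrl.observe();togo(s,[.4475,-.031,.0105],75.9);print(s["tool_pos"])
i=cams.get_image("scene");c=proj(i,[.4475,-.031,.01])[0].astype(int);print(c)
v=i["color"][c[1]-75:c[1]+75,c[0]-100:c[0]+100,::-1];cv2.imwrite("pics/g.png",cv2.resize(v,None,fx=4,fy=4,interpolation=cv2.INTER_CUBIC))
E
```

```text
clock: 2.27
tool_pos: [0.4477, -0.0318, 0.0107]
orientation: [[0.245, 0.97, 0.0], [0.97, -0.245, -0.0], [-0.0, 0.0, -1.0]]
contact_force: [0.1, -0.3, 0.2]
finger_gap: 0.0883
grasp_force: 0.0
linear cm [ 0.07 -0.03  0.02] turn [ 0.03  0.   -0.06]
[ 0.44766246 -0.03175487  0.01066854]
[297 205]
```

View pics/g.png

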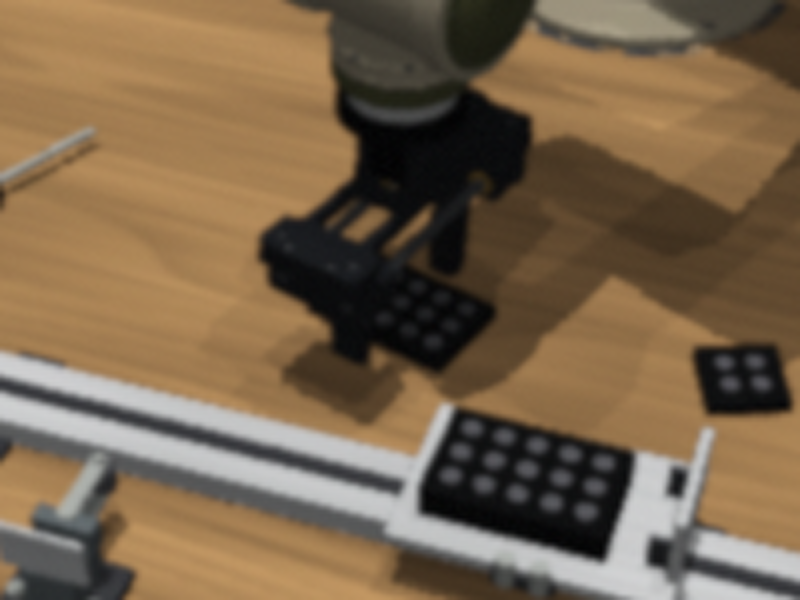

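The fingers straddle the tray's long sides, at about (350,340) and (448,250) in the crop. The next move closes them and lifts.

```bash
python3 -m handwheel '[{"linear":[0,0,0],"turn":[0,0,0],"hand":7},{"linear":[0,0,0],"turn":[0,0,0],"hand":7},{"linear":[0,0,0],"turn":[0,0,0],"hand":6.6},{"linear":[0,0,0],"turn":[0,0,0],"hand":6.2},{"linear":[0,0,0],"turn":[0,0,0],"hand":6},{"linear":[0,0,0],"turn":[0,0,0],"hand":6},{"linear":[0,0,0],"turn":[0,0,0],"hand":6},{"linear":[0,0,0],"turn":[0,0,0],"hand":6},{"linear":[0,0,-1.5],"turn":[0,0,0],"hand":6},{"linear":[0,0,-4],"turn":[0,0,0],"hand":6},{"linear":[0,0,-7],"turn":[0,0,0],"hand":6},{"linear":[0,0,-10],"turn":[0,0,0],"hand":6},{"linear":[0,0,-10],"turn":[0,0,0],"hand":6},{"linear":[0,0,-10],"turn":[0,0,0],"hand":6},{"linear":[0,0,-10],"turn":[0,0,0],"hand":6}]' 15
python3 - <<'E'
from h import *;from workcell import ctrl,cams
s=ctrl.observe()
i=cams.get_image("scene");q=np.array(s["tool_pos"]);c=proj(i,q)[0].astype(int);print(c)
import pickle;pickle.dump((s,i),open("held.pkl","wb"))
v=i["color"][c[1]-75:c[1]+75,c[0]-100:c[0]+100,::-1];cv2.imwrite("pics/h.png",cv2.resize(v,None,fx=4,fy=4,interpolation=cv2.INTER_CUBIC))
E
```

```text
clock: 3.57
tool_pos: [0.447, -0.0311, 0.1094]
orientation: [[0.244, 0.97, -0.001], [0.97, -0.244, 0.0], [0.0, -0.001, -1.0]]
contact_force: [0.3, 0.2, -2.6]
finger_gap: 0.064
grasp_force: 15.0
[297 173]
```

View pics/h.png

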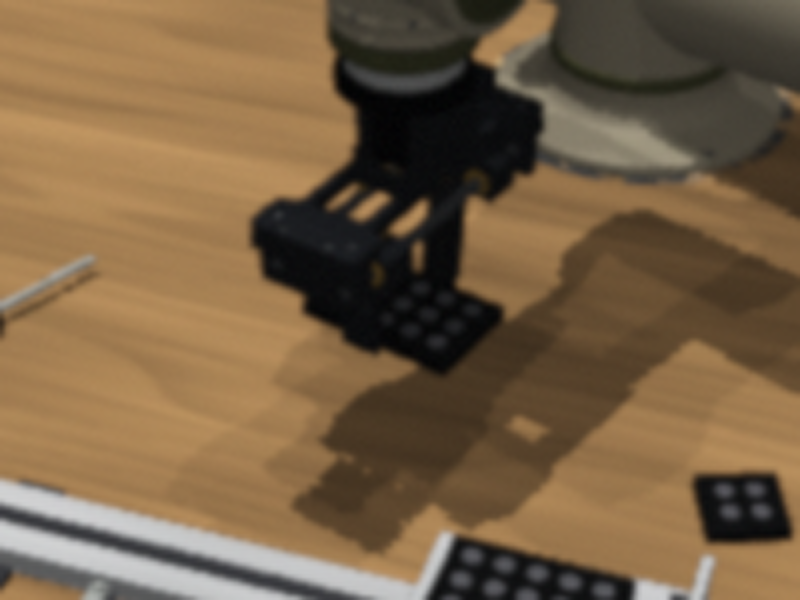

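The tray is held level. Its visible marks form the three columns nearest the +y end, with the end column at (437,342), (454,325) and (469,308) in the crop.

```bash
python3 - <<'E'
from h import *;import pickle
s,i=pickle.load(open("held.pkl","rb"));q=np.array(s["tool_pos"]);c0=np.array([297-100,173-75])
cp=np.array([(437,342),(454,325),(469,308),(411,330),(428,313),(446,297),(388,318),(405,303),(422,287)],float)
g=cv2.cvtColor(i["color"],cv2.COLOR_RGB2GRAY).astype(float);P=[]
for p in (cp+.5)/4-.5+c0:
    for _ in range(3):   # local grey centroid
        x,y=np.round(p).astype(int);X,Y=np.meshgrid(range(x-2,x+3),range(y-2,y+3))
        w=np.clip(g[Y,X]-45,0,None)*(np.hypot(X-p[0],Y-p[1])<2.4);p=np.array([(w*X).sum(),(w*Y).sum()])/w.sum()
    P.append(p)
W=plane(i,P,q[2]-.0007)
R=np.array(s["orientation"]);L=(np.c_[W,np.full(9,q[2])]-q)@R*1000
print(L[:,:2].round(1))
nom=np.array([(a,b) for a in (36,18,0) for b in (18,0,-18)])
for sg in (1,-1):
    n=nom*[1,sg];print(sg,(L[:,:2]-n).mean(0).round(2),(L[:,:2]-n).std(0).round(2))
n=nom if L[0,1]>0 else nom*[1,-1]
off=np.append((L[:,:2]-n).mean(0)/1000,0);print("tray centre world(scene cam)",q+R@off)
d=n-n.mean(0);e=L[:,:2]-L[:,:2].mean(0);print("yaw err tool deg",np.degrees(np.arctan2((d[:,0]*e[:,1]-d[:,1]*e[:,0]).sum(),(d*e).sum())))
# target TCP with yaw turned to the pile
for yaw in (91.0,):
    off[1]=off[1]
    a=np.radians(yaw);T=np.array([[np.cos(a),np.sin(a),0],[np.sin(a),-np.cos(a),0],[0,0,-1]])
    t=np.array([.5974,.0937,0])-T@off;t[2]=.12;print(t);togo(s,t,yaw)
E
```

```text
<stdin>:8: RuntimeWarning: invalid value encountered in divide
<stdin>:7: RuntimeWarning: invalid value encountered in cast
<stdin>:7: RuntimeWarning: overflow encountered in scalar subtract
Traceback (most recent call last):
IndexError: arrays used as indices must be of integer (or boolean) type
```

```bash
python3 - <<'E'
from h import *;import pickle
s,i=pickle.load(open("held.pkl","rb"));q=np.array(s["tool_pos"]);c0=np.array([297-100,173-75])
cp=np.array([(437,342),(454,325),(469,308),(411,330),(428,313),(446,297),(388,318),(405,303),(422,287)],float)
g=cv2.cvtColor(i["color"],cv2.COLOR_RGB2GRAY).astype(float);P=[]
for p in (cp+.5)/4-.5+c0:
    for _ in range(2):
        x,y=np.round(p).astype(int);X,Y=np.meshgrid(range(x-2,x+3),range(y-2,y+3))
        v=g[Y,X];w=np.clip(v-np.percentile(v,40),0,None)*(np.hypot(X-p[0],Y-p[1])<2.3)+1e-6;p=np.array([(w*X).sum(),(w*Y).sum()])/w.sum()
    P.append(p)
P=np.array(P)
R=np.array(s["orientation"])
nom=np.array([(a,b) for a in (36,18,0) for b in (18,0,-18)])
for nm,PP in (("cent",P),("eye",(cp+.5)/4-.5+c0)):
    L=(np.c_[plane(i,PP,q[2]-.0007),np.full(9,q[2])]-q)@R*1000
    n=nom if L[0,1]>L[2,1] else nom*[1,-1]
    r=L[:,:2]-n; d=n-n.mean(0);e=L[:,:2]-L[:,:2].mean(0)
    o=r.mean(0);print(nm,o.round(2),r.std(0).round(2),"yaw",np.degrees(np.arctan2((d[:,0]*e[:,1]-d[:,1]*e[:,0]).sum(),(d*e).sum())).round(2))
    off=np.append(o/1000,0);yaw=91.0;a=np.radians(yaw);T=np.array([[np.cos(a),np.sin(a),0],[np.sin(a),-np.cos(a),0],[0,0,-1]])
    t=np.array([.5974,.0937,0])-T@off;t[2]=.12;print(t);togo(s,t,yaw)
E
```

```text
cent [-1.7  -0.65] [0.37 0.42] yaw 0.05
[0.59801555 0.09541445 0.12      ]
linear cm [15.95 11.56 -1.08] turn [ -0.08  -0.02 -15.12]
eye [-1.81 -1.19] [0.9  0.61] yaw 0.04
[0.59855773 0.0955347  0.12      ]
linear cm [15.98 11.61 -1.08] turn [ -0.08  -0.02 -15.12]
```

```bash
python3 -m handwheel '[{"linear":[0,0,-1],"turn":[0,0,0],"hand":6},{"linear":[2,1.4,-1],"turn":[0,0,-2],"hand":6},{"linear":[4,2.9,-1],"turn":[0,0,-5],"hand":6},{"linear":[6.5,4.7,-1],"turn":[0,0,-8],"hand":6},{"linear":[9,6.5,-1],"turn":[0,0,-11],"hand":6},{"linear":[11.5,8.3,-1],"turn":[0,0,-14],"hand":6},{"linear":[14,10.1,-1],"turn":[0,0,-15.1],"hand":6},{"linear":[15.5,11.2,-1],"turn":[0,0,-15.1],"hand":6},{"linear":[15.96,11.58,-1],"turn":[0,0,-15.1],"hand":6},{"linear":[15.96,11.58,-1],"turn":[0,0,-15.1],"hand":6},{"linear":[15.96,11.58,-1],"turn":[0,0,-15.1],"hand":6},{"linear":[15.96,11.58,-1],"turn":[0,0,-15.1],"hand":6},{"linear":[15.96,11.58,-1],"turn":[0,0,-15.1],"hand":6},{"linear":[15.96,11.58,-1],"turn":[0,0,-15.1],"hand":6}]' 15
python3 - <<'E'
from h import *;from workcell import ctrl
s=ctrl.observe();togo(s,[.5983,.0955,.0722],91)
E
```

```text
clock: 4.78
tool_pos: [0.5983, 0.0946, 0.1204]
orientation: [[-0.016, 1.0, -0.0], [1.0, 0.016, -0.0], [-0.0, -0.0, -1.0]]
contact_force: [0.2, 1.5, -1.7]
finger_gap: 0.0636
grasp_force: 15.0
linear cm [0.09 0.   4.82] turn [-0.01  0.   -0.07]
```

```bash
python3 -m handwheel '[{"linear":[0,0,1.5],"turn":[0,0,0],"hand":6},{"linear":[0,0,3],"turn":[0,0,0],"hand":6},{"linear":[0,0,4],"turn":[0,0,0],"hand":6},{"linear":[0,0,4.4],"turn":[0,0,0],"hand":6},{"linear":[0,0,4.4],"turn":[0,0,0],"hand":6},{"linear":[0,0,4.4],"turn":[0,0,0],"hand":6}]' 15
python3 - <<'E'
from h import *;from workcell import ctrl,cams
s=ctrl.observe();togo(s,[.5983,.0955,.0720],91)
i=cams.get_image("scene");c=proj(i,s["tool_pos"])[0].astype(int)
v=i["color"][c[1]-60:c[1]+60,c[0]-80:c[0]+80,::-1];cv2.imwrite("pics/p.png",cv2.resize(v,None,fx=5,fy=5,interpolation=cv2.INTER_CUBIC))
E
```

```text
clock: 5.28
tool_pos: [0.5989, 0.0951, 0.0767]
orientation: [[-0.017, 1.0, 0.0], [1.0, 0.017, -0.0], [-0.0, 0.0, -1.0]]
contact_force: [-0.0, -0.3, -1.0]
finger_gap: 0.0638
grasp_force: 15.0
linear cm [ 0.04 -0.06  0.47] turn [ 0.03  0.   -0.03]
```

View pics/p.png

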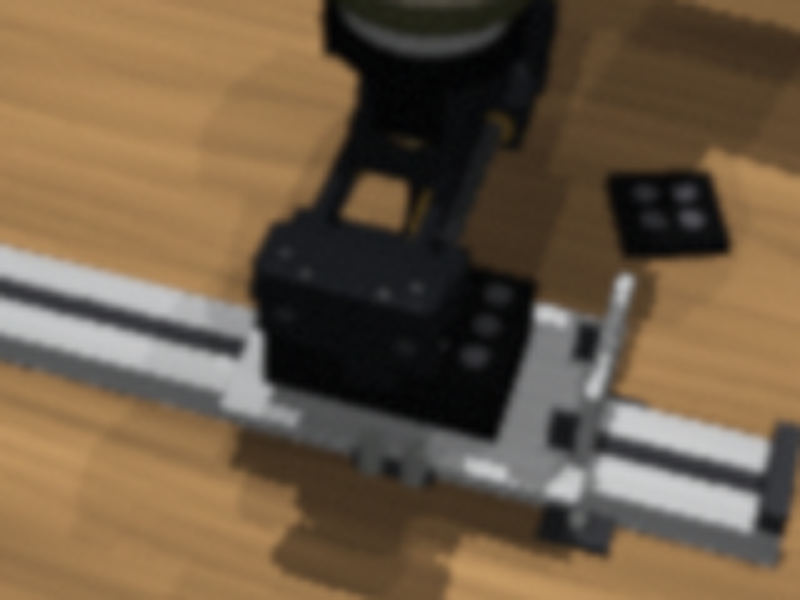

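The held tray hangs just above the pile and its edges line up with it, right end at about (530,290) to (495,435). The next move lowers it and releases.

```bash
python3 -m handwheel '[{"linear":[0.03,-0.04,0.25],"turn":[0,0,0],"hand":6},{"linear":[0.03,-0.04,0.4],"turn":[0,0,0],"hand":6},{"linear":[0.03,-0.04,0.5],"turn":[0,0,0],"hand":6},{"linear":[0.03,-0.04,0.5],"turn":[0,0,0],"hand":6},{"linear":[0.03,-0.04,0.5],"turn":[0,0,0],"hand":6},{"linear":[0.03,-0.04,0.5],"turn":[0,0,0],"hand":6}]' 8
python3 -m handwheel '[{"linear":[0,0,0],"turn":[0,0,0],"hand":6.6},{"linear":[0,0,0],"turn":[0,0,0],"hand":7},{"linear":[0,0,0],"turn":[0,0,0],"hand":7.6},{"linear":[0,0,0],"turn":[0,0,0],"hand":8.2},{"linear":[0,0,0],"turn":[0,0,0],"hand":8.2},{"linear":[0,0,0],"turn":[0,0,0],"hand":8.2},{"linear":[0,0,-1],"turn":[0,0,0],"hand":8.2},{"linear":[0,0,-3],"turn":[0,0,0],"hand":8.2},{"linear":[0,0,-6],"turn":[0,0,0],"hand":8.2},{"linear":[3,0,-9],"turn":[0,0,0],"hand":6},{"linear":[7,0,-9],"turn":[0,0,0],"hand":3},{"linear":[11,0,-9],"turn":[0,0,0],"hand":0},{"linear":[14,0,-9],"turn":[0,0,0],"hand":0},{"linear":[14,0,-9],"turn":[0,0,0],"hand":0},{"linear":[14,0,-9],"turn":[0,0,0],"hand":0},{"linear":[14,0,-9],"turn":[0,0,0],"hand":0}]'
python3 - <<'E'
from h import *;from workcell import ctrl,cams
import pickle
d={n:cams.get_image(n) for n in("scene","top")};pickle.dump(d,open("c2.pkl","wb"))
for n,c in (("top",(236,174)),("scene",(329,247))):
    try:
        M,B=marks(d[n],c,38,.071);print(n,len(M),pose(M),"box",pose(B))
    except Exception as e:print(n,e)
a,b=[cv2.resize(d[n]["color"][y-50:y+50,x-66:x+67,::-1],None,fx=6,fy=3 if 0 else 6)[:,:] for n,x,y in (("top",236,176),("scene",329,250))]
a=cv2.resize(a,(400,300));b=cv2.resize(b,(798,600));cv2.imwrite("pics/r.png",np.vstack([cv2.resize(b,(400,300)),a]))
E
```

```text
clock: 5.83
tool_pos: [0.5984, 0.0956, 0.0715]
orientation: [[-0.017, 1.0, 0.0], [1.0, 0.017, 0.0], [0.0, 0.0, -1.0]]
contact_force: [-0.7, -0.4, 1.9]
finger_gap: 0.0636
grasp_force: 8.0
clock: 7.17
tool_pos: [0.596, 0.235, 0.1616]
orientation: [[-0.017, 1.0, 0.0], [1.0, 0.017, -0.0], [-0.0, 0.0, -1.0]]
contact_force: [-0.8, 0.3, -0.2]
finger_gap: 0.0374
grasp_force: 0.0
top 15 [599.9  97.4  72.2  36.4 -89. ] box [595.5  95.5 100.   70.2 -89.1]
scene 15 [597.6  94.3  72.4  36.3 -89.1] box [609.9  97.6 100.5  84.1 -88.3]
```

View pics/r.png

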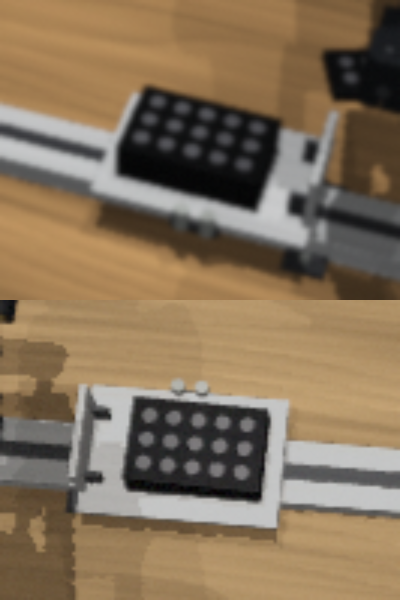

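The tray sits flush on the pile; its centre is within about 0.7 mm of the middle tray's earlier fix and within 0.2°. Next come the push distance and the approach behind the plate.

```bash
python3 - <<'E'
from h import *;import pickle;from workcell import ctrl
d=pickle.load(open("c.pkl","rb"));u=np.array([np.cos(np.radians(-87.9)),np.sin(np.radians(-87.9)),0])
r=tri(d["top"],(335,160),d["scene"],(221.7,246.7));p=tri(d["top"],(233,154.7),d["scene"],(327.3,273.3))
print(r,p,"push",(r[0]-p[0])@u)
togo(ctrl.observe(),[.5938,.215,.068],92.1)
E
```

```text
(array([ 0.66565596, -0.12094196,  0.04556783]), np.float64(0.0020841567395971775)) (array([0.65120552, 0.1101527 , 0.04354783]), np.float64(0.0012964642711113792)) push 0.2314689715374124
linear cm [-1.92 -0.27  9.35] turn [ 0.    0.01 -1.21]
```

```bash
python3 -m handwheel '[{"linear":[-1.5,-0.25,0],"turn":[0,0,-1.2],"hand":0},{"linear":[-1.5,-0.25,2.5],"turn":[0,0,-1.2],"hand":0},{"linear":[-1.5,-0.25,5],"turn":[0,0,-1.2],"hand":0},{"linear":[-1.5,-0.25,7.5],"turn":[0,0,-1.2],"hand":0},{"linear":[-1.5,-0.25,9.3],"turn":[0,0,-1.2],"hand":0},{"linear":[-1.5,-0.25,9.3],"turn":[0,0,-1.2],"hand":0},{"linear":[-1.5,-0.25,9.3],"turn":[0,0,-1.2],"hand":0},{"linear":[-1.5,-0.25,9.3],"turn":[0,0,-1.2],"hand":0}]'
python3 -m handwheel '[{"linear":[-0.4,0,0],"turn":[0,0,0],"hand":0},{"linear":[-0.8,0,0],"turn":[0,0,0],"hand":0},{"linear":[-1.2,0,0],"turn":[0,0,0],"hand":0},{"linear":[-1.5,0,0],"turn":[0,0,0],"hand":0},{"linear":[-1.8,0,0],"turn":[0,0,0],"hand":0},{"linear":[-2.1,0,0],"turn":[0,0,0],"hand":0},{"linear":[-2.4,0,0],"turn":[0,0,0],"hand":0},{"linear":[-2.7,0,0],"turn":[0,0,0],"hand":0},{"linear":[-3,0,0],"turn":[0,0,0],"hand":0},{"linear":[-3.3,0,0],"turn":[0,0,0],"hand":0},{"linear":[-3.6,0,0],"turn":[0,0,0],"hand":0}]'
```

```text
clock: 7.93
tool_pos: [0.5945, 0.22, 0.0697]
orientation: [[-0.037, 0.999, 0.002], [0.999, 0.037, 0.0], [0.0, 0.002, -1.0]]
contact_force: [0.3, -0.5, 0.9]
finger_gap: 0.0006
grasp_force: 0.0
clock: 8.85
tool_pos: [0.5951, 0.1843, 0.0683]
orientation: [[-0.038, 0.999, -0.0], [0.999, 0.038, 0.0], [0.0, -0.0, -1.0]]
contact_force: [-0.6, 2.3, 0.2]
finger_gap: 0.0006
grasp_force: 0.5
```

```bash
cat > m.py <<'E'
from h import *;from workcell import ctrl,cams
import sys
s=ctrl.observe();u=np.array([.0366,-.9993]);z=.071
A={"top":np.array([.5999,.0974]),"scene":np.array([.5976,.0943])}   # pile before push
y=float(sys.argv[1]) if len(sys.argv)>1 else 0
for n in A:
    i=cams.get_image(n);b=A[n]+u*y;c=proj(i,np.append(b,z))[0]
    try:
        M,B=marks(i,c,38,z);p=pose(M);print(n,len(M),p,"moved mm",((p[:2]/1000-A[n])@u*1000).round(1),"side",((p[:2]/1000-A[n])@[.9993,.0366]*1000).round(1))
    except Exception as e:print(n,"fail",e)
    cv2.imwrite(f"pics/m_{n}.png",i["color"][:,:,::-1])
print(s["tool_pos"].round(4),s["contact_force"].round(1))
E
python3 m.py 0.004
```

```text
top 15 [600.3  88.9  72.4  36.3 -89. ] moved mm 8.5 side 0.1
scene 15 [598.   84.6  72.3  36.7 -89.1] moved mm 9.7 side 0.0
[0.5951 0.1843 0.0683] [-0.6  2.3  0.2]
```

```bash
python3 -m handwheel '[{"linear":[-0.4,0,0],"turn":[0,0,0],"hand":0},{"linear":[-0.9,0,0],"turn":[0,0,0],"hand":0},{"linear":[-1.5,0,0],"turn":[0,0,0],"hand":0},{"linear":[-2.3,0,0],"turn":[0,0,0],"hand":0},{"linear":[-3.2,0,0],"turn":[0,0,0],"hand":0},{"linear":[-4.2,0,0],"turn":[0,0,0],"hand":0},{"linear":[-5.2,0,0],"turn":[0,0,0],"hand":0},{"linear":[-6.2,0,0],"turn":[0,0,0],"hand":0},{"linear":[-7.2,0,0],"turn":[0,0,0],"hand":0},{"linear":[-8.2,0,0],"turn":[0,0,0],"hand":0},{"linear":[-9.2,0,0],"turn":[0,0,0],"hand":0},{"linear":[-10.2,0,0],"turn":[0,0,0],"hand":0},{"linear":[-11.2,0,0],"turn":[0,0,0],"hand":0},{"linear":[-12.2,0,0],"turn":[0,0,0],"hand":0},{"linear":[-13.2,0,0],"turn":[0,0,0],"hand":0},{"linear":[-14.1,0,0],"turn":[0,0,0],"hand":0},{"linear":[-14.8,0,0],"turn":[0,0,0],"hand":0},{"linear":[-15.3,0,0],"turn":[0,0,0],"hand":0},{"linear":[-15.7,0,0],"turn":[0,0,0],"hand":0},{"linear":[-16,0,0],"turn":[0,0,0],"hand":0}]'
python3 m.py 0.168
```

```text
clock: 10.62
tool_pos: [0.6013, 0.0242, 0.0683]
orientation: [[-0.038, 0.999, 0.0], [0.999, 0.038, -0.0], [-0.0, 0.0, -1.0]]
contact_force: [0.1, 0.9, 0.1]
finger_gap: 0.0001
grasp_force: 0.5
top 15 [605.8 -71.5  72.4  36.2 -89.1] moved mm 169.0 side -0.3
scene 13 [598.2 -65.5 101.2  49.2 -73.4] moved mm 159.7 side -5.2
[0.6013 0.0242 0.0683] [0.1 0.9 0.1]
```

```bash
python3 -m handwheel '[{"linear":[-0.3,0,0],"turn":[0,0,0],"hand":0},{"linear":[-0.6,0,0],"turn":[0,0,0],"hand":0},{"linear":[-0.9,0,0],"turn":[0,0,0],"hand":0},{"linear":[-1.2,0,0],"turn":[0,0,0],"hand":0},{"linear":[-1.5,0,0],"turn":[0,0,0],"hand":0},{"linear":[-1.8,0,0],"turn":[0,0,0],"hand":0},{"linear":[-2.1,0,0],"turn":[0,0,0],"hand":0},{"linear":[-2.4,0,0],"turn":[0,0,0],"hand":0},{"linear":[-2.7,0,0],"turn":[0,0,0],"hand":0},{"linear":[-3,0,0],"turn":[0,0,0],"hand":0},{"linear":[-3.2,0,0],"turn":[0,0,0],"hand":0},{"linear":[-3.4,0,0],"turn":[0,0,0],"hand":0},{"linear":[-3.6,0,0],"turn":[0,0,0],"hand":0},{"linear":[-3.8,0,0],"turn":[0,0,0],"hand":0},{"linear":[-4,0,0],"turn":[0,0,0],"hand":0}]'
python3 m.py 0.209
```

```text
clock: 11.97
tool_pos: [0.6027, -0.0155, 0.0682]
orientation: [[-0.038, 0.999, -0.0], [0.999, 0.038, 0.0], [0.0, -0.0, -1.0]]
contact_force: [-0.8, 1.5, 1.1]
finger_gap: 0.0004
grasp_force: 0.5
top 14 [ 607.2 -111.2   72.2   36.4  -89.3] moved mm 208.7 side -0.3
scene 11 [ 600.5 -108.    95.6   50.5  -72.4] moved mm 202.3 side -4.5
[ 0.6027 -0.0155  0.0682] [-0.8  1.5  1.1]
```

```bash
python3 - <<'E'
import cv2,numpy as np
a=cv2.imread("pics/m_top.png")[110:230,250:410];b=cv2.imread("pics/m_scene.png")[190:310,150:310]
cv2.imwrite("pics/q.png",np.hstack([cv2.resize(v,(400,300),interpolation=cv2.INTER_CUBIC) for v in(a,b)]))
E
```

```text
(no output)
```

View pics/q.png

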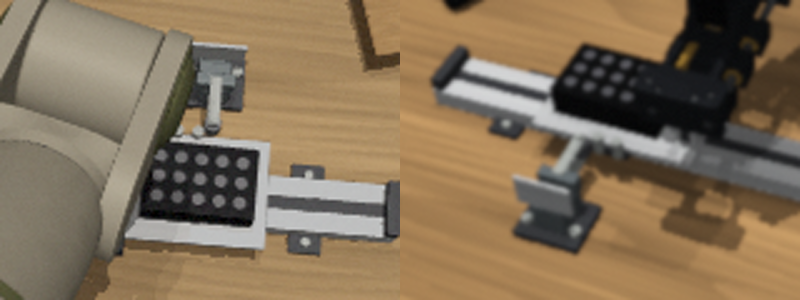

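In the left half the leading pin, at about (198,132), is just short of the roller at (212,127). That leaves roughly 20 mm, so I creep from here.

```bash
python3 -m handwheel '[{"linear":[-0.1,0,0],"turn":[0,0,0],"hand":0},{"linear":[-0.2,0,0],"turn":[0,0,0],"hand":0},{"linear":[-0.3,0,0],"turn":[0,0,0],"hand":0},{"linear":[-0.4,0,0],"turn":[0,0,0],"hand":0},{"linear":[-0.5,0,0],"turn":[0,0,0],"hand":0},{"linear":[-0.6,0,0],"turn":[0,0,0],"hand":0},{"linear":[-0.7,0,0],"turn":[0,0,0],"hand":0},{"linear":[-0.8,0,0],"turn":[0,0,0],"hand":0}]' | egrep 'tool_pos|force'
python3 -m handwheel '[{"linear":[-0.08,0,0],"turn":[0,0,0],"hand":0},{"linear":[-0.16,0,0],"turn":[0,0,0],"hand":0},{"linear":[-0.24,0,0],"turn":[0,0,0],"hand":0}]'| egrep 'tool_pos|force'
python3 m.py 0.221
```

```text
tool_pos: [0.6028, -0.0205, 0.0683]
contact_force: [0.9, 14.5, 1.5]
grasp_force: 7.2
tool_pos: [0.6029, -0.0241, 0.0682]
contact_force: [-0.6, 7.5, 0.1]
grasp_force: 3.9
top 13 [ 607.5 -119.9   72.4   36.2  -89. ] moved mm 217.4 side -0.4
scene 11 [ 600.8 -117.1   94.4   50.5  -72.1] moved mm 211.4 side -4.5
[ 0.6029 -0.0241  0.0682] [-0.6  7.5  0.1]
```

```bash
python3 -m handwheel '[{"linear":[-0.07,0,0],"turn":[0,0,0],"hand":0},{"linear":[-0.14,0,0],"turn":[0,0,0],"hand":0},{"linear":[-0.2,0,0],"turn":[0,0,0],"hand":0},{"linear":[-0.26,0,0],"turn":[0,0,0],"hand":0}]'| egrep 'tool_pos|force'
python3 m.py 0.221
```

```text
tool_pos: [0.6031, -0.0275, 0.0682]
contact_force: [-0.6, 4.7, 1.5]
grasp_force: 2.5
top 14 [ 607.5 -123.3   72.2   36.2  -89. ] moved mm 220.8 side -0.5
scene 11 [ 600.9 -120.6   94.1   50.3  -72. ] moved mm 214.9 side -4.6
[ 0.6031 -0.0275  0.0682] [-0.6  4.7  1.5]
```

```bash
python3 -m handwheel '[{"linear":[-0.06,0,0],"turn":[0,0,0],"hand":0},{"linear":[-0.12,0,0],"turn":[0,0,0],"hand":0},{"linear":[-0.18,0,0],"turn":[0,0,0],"hand":0},{"linear":[-0.24,0,0],"turn":[0,0,0],"hand":0},{"linear":[-0.24,0,0],"turn":[0,0,0],"hand":0}]'| egrep 'tool_pos|force'
python3 m.py 0.225
```

```text
tool_pos: [0.6032, -0.0311, 0.0682]
contact_force: [-1.3, 2.9, -0.4]
grasp_force: 1.1
top 13 [ 607.7 -127.    72.    36.2  -89.1] moved mm 224.5 side -0.4
scene 11 [ 600.9 -124.    94.4   50.5  -71.5] moved mm 218.3 side -4.7
[ 0.6032 -0.0311  0.0682] [-1.3  2.9 -0.4]
```

```bash
python3 -m handwheel '[{"linear":[-0.06,0,0],"turn":[0,0,0],"hand":0},{"linear":[-0.12,0,0],"turn":[0,0,0],"hand":0},{"linear":[-0.16,0,0],"turn":[0,0,0],"hand":0},{"linear":[-0.16,0,0],"turn":[0,0,0],"hand":0}]'| egrep 'tool_pos|force'
python3 m.py 0.228
```

```text
tool_pos: [0.6033, -0.0326, 0.0682]
contact_force: [-0.4, 1.5, -0.4]
grasp_force: 0.6
top 13 [ 607.7 -128.5   72.1   36.3  -89.1] moved mm 226.0 side -0.5
scene 11 [ 601.2 -125.4   93.7   50.8  -71.7] moved mm 219.7 side -4.4
[ 0.6033 -0.0326  0.0682] [-0.4  1.5 -0.4]
```

```bash
python3 -m handwheel '[{"linear":[-0.06,0,0],"turn":[0,0,0],"hand":0},{"linear":[-0.12,0,0],"turn":[0,0,0],"hand":0},{"linear":[-0.18,0,0],"turn":[0,0,0],"hand":0},{"linear":[-0.18,0,0],"turn":[0,0,0],"hand":0}]'| egrep 'tool_pos|force'
python3 m.py 0.228
```

```text
tool_pos: [0.6035, -0.0344, 0.0683]
contact_force: [-0.1, 1.2, -0.3]
grasp_force: 0.2
top 13 [ 607.8 -130.4   72.2   36.4  -89.3] moved mm 227.9 side -0.4
scene 11 [ 601.4 -127.6   94.    51.4  -71.6] moved mm 221.9 side -4.3
[ 0.6035 -0.0344  0.0683] [-0.1  1.2 -0.3]
```

```bash
python3 -m handwheel '[{"linear":[-0.06,0,0],"turn":[0,0,0],"hand":0},{"linear":[-0.12,0,0],"turn":[0,0,0],"hand":0},{"linear":[-0.18,0,0],"turn":[0,0,0],"hand":0},{"linear":[-0.18,0,0],"turn":[0,0,0],"hand":0}]'| egrep 'tool_pos|force'
python3 m.py 0.230
python3 - <<'E'
import cv2,numpy as np
a=cv2.imread("pics/m_top.png")[120:200,290:396];b=cv2.imread("pics/m_scene.png")[210:290,170:276]
cv2.imwrite("pics/q2.png",np.hstack([cv2.resize(v,(400,300),interpolation=cv2.INTER_CUBIC) for v in(a,b)]))
E
```

```text
tool_pos: [0.6035, -0.0362, 0.0683]
contact_force: [-1.3, 0.1, 0.1]
grasp_force: 0.0
top 13 [ 607.9 -132.3   72.3   36.5  -89.2] moved mm 229.8 side -0.4
scene 11 [ 601.2 -129.3   94.1   51.   -71. ] moved mm 223.6 side -4.6
[ 0.6035 -0.0362  0.0683] [-1.3  0.1  0.1]
```

View pics/q2.png

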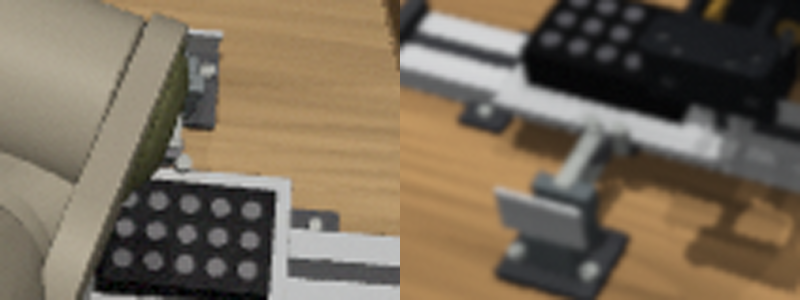

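Contact force has fallen to zero and the pins straddle the roller tip near (590,135) in the right half. The next move backs off so I can check the detent unobstructed.

```bash
python3 -m handwheel '[{"linear":[1,0,0],"turn":[0,0,0],"hand":0},{"linear":[3,0,0],"turn":[0,0,0],"hand":0},{"linear":[6,0,-1],"turn":[0,0,0],"hand":0},{"linear":[9,0,-3],"turn":[0,0,0],"hand":0},{"linear":[12,0,-6],"turn":[0,0,0],"hand":0},{"linear":[15,0,-9],"turn":[0,0,0],"hand":0},{"linear":[18,0,-11],"turn":[0,0,0],"hand":0},{"linear":[21,0,-11],"turn":[0,0,0],"hand":0},{"linear":[24,0,-11],"turn":[0,0,0],"hand":0},{"linear":[24,0,-11],"turn":[0,0,0],"hand":0},{"linear":[24,0,-11],"turn":[0,0,0],"hand":0},{"linear":[24,0,-11],"turn":[0,0,0],"hand":0},{"linear":[24,0,-11],"turn":[0,0,0],"hand":0}]'| egrep 'clock|tool_pos|force'
python3 m.py 0.230
python3 - <<'E'
import cv2,numpy as np
a=cv2.imread("pics/m_top.png")[120:220,255:388];b=cv2.imread("pics/m_scene.png")[200:300,170:303]
cv2.imwrite("pics/q3.png",np.hstack([cv2.resize(v,(400,300),interpolation=cv2.INTER_CUBIC) for v in(a,b)]))
E
```

```text
clock: 16.42
tool_pos: [0.5944, 0.2031, 0.1781]
contact_force: [-0.2, -0.4, -0.2]
grasp_force: 0.0
top 15 [ 607.9 -132.3   72.7   36.5  -89.4] moved mm 229.8 side -0.4
scene 15 [ 606.  -135.3   72.1   36.4  -88.8] moved mm 229.7 side -0.0
[0.5944 0.2031 0.1781] [-0.2 -0.4 -0.2]
```

View pics/q3.png

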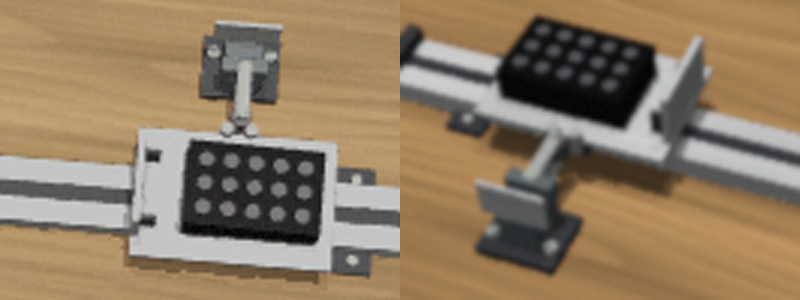

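The left half shows the roller tip at (239,124) nested between the pins at (227,128) and (250,130), and the carrier stayed put when I withdrew. The pile is still square, so I'm handing in.

```bash
python3 -c "
from workcell import ctrl
print(ctrl.close_job())"
```

```text
the job is handed in; nothing more can be done
None
```

I laid the loose tray flush on the pile (within about 0.7 mm and 0.2° in the cameras), pushed the carrier until the roller sat between its two pins, and handed the job in at about 16.5 s; the carrier held when the arm withdrew, the pile stayed square, and the small tray, jar and screwdriver were not touched.

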